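# Hang a cornice sample on the drying rail

## Robot

A 6-joint arm with a two-finger parallel gripper is mounted at the origin on the work surface. World frame = base frame: x ahead of the robot, y to its left, z up, the work surface at z = 0. Lengths are in m, angles in degrees, forces in N, time in s.
With the tool pointing down it reaches from about 0.35 to 0.875 m from the base axis. Payload 4.2 kg.
Tool frame: the origin (TCP) lies between the finger pads; the fingertips stand 11 mm ahead of it and the grasp point (between the pads) lies 8 mm behind it; z points along the fingers, y is the direction in which the jaws open and shut (so a half turn about z gives the same grasp; the last joint's range is limited). The gripper opens to 87 mm and grips with 3 to 60 N. Pads are 19 mm wide; open, the fingers measure 117 mm over their backs; the gripper's body (75 mm by 190 mm) begins 51 mm behind the grasp point.
Start: joints at [82.254, 22.042, 0.453, 0, -68.411, -14.817], TCP at [0.24, 0.577, 0.234] pointing down, gripper open.
Joint ranges: [-179.83, 179.83], [-69.29, 118.12], [-61.27, 80.66], [-181.25, 117.63], [-171.15, -9.14], [-177.46, 177.46]. Speed limits (degrees/s): [159.86, 159.86, 180, 180, 180, 180].

## Interface

Orientations are given as a 3x3 rotation matrix whose columns are the frame's x, y, z axes.
In Python, from station import sense, capture, get_calibration, finish_job, search_frame, cut_out gives the robot as it stands.
- The arm moves only by the tool arm_command, never from a script. Its argument "rows" is a list of rows, each an object with "fingers": the opening in per cent of the stroke, from 0 (shut) to 100 (fully open); "travel": the shift along the tool's x, y, z in cm, a list of three; "roll": the turn about the tool's z in degrees. A call has 1 to 10 rows; each row is the pose to reach, as a shift and turn from the pose commanded when the call began, along the tool's axes at that moment; what a row does not reach only later rows make up. A row lasts 1/10 s, in which the tool goes at most 50 mm and 8.59 degrees, less where a joint would pass 70% of its speed; a pose out of reach is approached as far as the arm can. A call with a gripper value outside its range is refused whole. The fingers move at their own pace and stop on an object; the grip force is fixed at half the most. Time passes only in rows, so rows that repeat a pose let the fingers close. It gives the time, the measured TCP pose, the force and the opening at its end, in the units of the state.
- sense(): the state, without advancing time (a new reading comes with each control period).
- capture(name): name is "scene" or "top"; returns (picture, depth): 400x640x3 uint8, red, green, blue; 400x640 float32, m along the optical axis (not along the pixel's ray), 0 where there is no reading.
- get_calibration(name): a dict with "fov_y" (degrees; the focal length in pixels is half the picture's height over the tangent of half this angle, whatever the lens; pixels are square), "cx", "cy" (the principal point, pixels), "origin" and "attitude" of the camera in the world. Camera axes: x right, y down, z forward; pixel columns grow to the right and rows downward; lengths in m; the calibration is good to about 2 mm. A picture is of the moment at which its call begins. get_calibration takes no time and is no camera call.
- finish_job(): hands the job in, once; it reports no verdict.
Trained networks look in the newest picture that a camera, given by its name, has taken for a name from the list of things; names that differ only in an ending like _2 or _b are one class to them, and where a whole thing is asked for, a point or a joint stands for the part that bears it (a point fixed in the world has none). Each returns a list of dicts, best first, with "p" (0 to 1); they miss things now and then, are a little off and sometimes report something else, mostly with a low value. They report only what shows in the picture. A call takes as long as a camera call. They do not tell look-alikes from the thing itself.
- search_frame(camera, label): "position" ([x, y, z] in m, in world coordinates, good to about 4 mm: the middle of the surface that is visible of it).
- cut_out(camera, label): "mask" (400x640 bool, what is visible of it).
The state is a dict: "time_s": time; "joints": joint angles; "joint_velocities": joint speeds; "effort": joint torques, N m; "tcp_pos": TCP position; "ee_rot": TCP orientation; "wrist_force": force on the tool from outside, world axes, zero at the start; "moment": the same for the moment, N m; "gripper_width": opening from 0.0 (shut) to 1.0 (fully open).
Only numpy, scipy, OpenCV 4.12 (cv2) and the standard library are available. Lean on these libraries where they do the work, as an engineer would, in place of code of your own. Each camera call takes 0.05 s, during which the arm holds its last target. There are 200 camera calls.

## Task

Take the plaster sample with the blue handle from the bench, hook it over the open end of the drying rail with the handle still towards the robot, slide it along the rail under the shelf until its hook is in line with the red marker, and leave it hanging there freely. Plaster chips, so do not bang it against the rack, and leave the yellow-handled and grey-handled samples where they are.

Things in the scene. Friction and masses are not known exactly. Their poses are not given: they have to be found in the camera images.
- carrier_blue: Sample to hang, standing on the bench (0.17 to 0.34 kg), 185 mm tall: white plaster cornice piece 80 (y) x 44 (x) x 60 mm, steel hook above it, blue handle. Origin: centre of the plaster's underside; z up, x away from the handle, y the way the rail runs through the hook.
- carrier_blue_seat (a point): In the blue sample's hook, where the rail's axis lies once hung: 165 mm above its origin, same axes. Hook opens downward: inverted V, 24 mm wide (y), top 15 mm above this point; stem on the handle side, inner face x = -18 mm; nose on the other side, inner face x = +19.5, lower end 23 mm below this point. Steel foot strap 99 mm below this point.
- carrier_blue_grip (a point): Grip point in the blue handle, a bar 14 x 14 x 66 mm sloping 40 degrees from vertical, up and towards the robot, from body x = -21, z = 130 to x = -63, z = 181 mm. This point: body x = -52.5, y = 0, z = 167.5 mm, same axes. Pinch across y with the tool sloping like the handle.
- rack: Fixed drying rack. Origin on the bench under the rail's middle; x away from the robot, y along the rail, z up. Steel rail, diameter 16 mm, axis at x = 0, z = 235 mm, y = -310 to 310, posts under both ends. Shelf with stacked mouldings above it from y = -130 to 320: underside z = 267, front x = -37, rear x = 94, stack top z = 340 mm. Shelf uprights at x = 76 to 94, y = -110 and 305.
- load_point (a point): On the rail's axis, middle of its open end (rack y = -220 mm). The rail is open above from rack y = -295 to -130 mm; only there is there room to lift a hook over it. Same axes as the rack.
- marker_line (a point): Point on the rail's axis straight below the red marker, a 12 mm wide red strip over the front, top and back of the shelf's stack. Same axes as the rack. The hook's middle belongs here.
- carrier_yellow: Another sample standing on the bench, same shape and frame as the blue one, yellow handle. Not to be moved.
- carrier_grey: A third sample, same shape and frame, grey handle, hanging on the rail beyond the marker. Not to be moved.
Not all that is in view belongs to the job. Leave any green or orange look-alike of the carrier_blue alone.

How it is judged (in metres and radians):
On the way:
1. the blue-handled sample hangs by its hook from the open end of the rail (centre of the hook clear of the shelf), upright, handle towards the robot (x of carrier_blue_seat in the frame of rack between -0.006 and 0.006 m and z of carrier_blue_seat in the frame of rack between 0.229 and 0.239 m and angle between carrier_blue's own z axis and vertical below 0.17 rad and contact force between carrier_blue and rack above 0.3 N and y of carrier_blue_seat in the frame of rack below -0.135 m and x of carrier_blue_grip in the frame of rack below -0.03 m), for 0.1 s.
At the end, for the whole second after the job is handed in: The blue-handled sample hangs at rest by its hook on the rail, within 10 degrees of upright, handle towards the robot, the middle of its hook within 10 mm of the red marker's middle along the rail (x of carrier_blue_seat in the frame of rack between -0.006 and 0.006 m and z of carrier_blue_seat in the frame of rack between 0.229 and 0.239 m and angle between carrier_blue's own z axis and vertical below 0.17 rad and contact force between carrier_blue and rack above 0.3 N and y of carrier_blue_seat in the frame of marker_line between -0.01 and 0.01 m and x of carrier_blue_grip in the frame of rack below -0.03 m and linear speed of carrier_blue below 0.03 m/s); the robot touches nothing.
It fails at once if the yellow-handled sample is moved by more than 20 mm or tipped (distance of carrier_yellow from where it was at the start of the episode above 0.02 m or angle between carrier_yellow's own z axis and vertical above 0.3 rad).
It fails at once if the grey-handled sample is moved by more than 20 mm (distance of carrier_grey from where it was at the start of the episode above 0.02 m).
It fails at once if the blue-handled sample is banged against the rack (over 40 N) (contact force between carrier_blue and rack above 40 N).
It also fails if it takes over 58 s, if anything falls off the work surface, if the arm or the gripper's body presses on something with over 40 N, if the wrist force passes 120 N, or if a joint passes its speed limit or range.

## Working session

There is one attempt and no reset: what is moved stays moved. The work goes in short steps, Python scripts to look and compute and a tool call to move; the robot and the scene stay as the last step left them, time stands still between calls to the robot, and variables do not carry over. Pictures are saved under pics/ and viewed, about 8 in all and at most 12, crops included, and the job is handed in when it is done.

Besides the shell and the picture viewer there is one more tool, called after ">>>" as name([rows], argument=value, ...), one row to a line, values as JSON. arm_command: Moves the arm, as the interface text tells. Its arguments: {"type":"object","properties":{"rows":{"type":"array","items":{"type":"object","properties":{"fingers":{"type":"number"},"travel":{"type":"array","items":{"type":"number"}},"roll":{"type":"number"}}}}},"required":["rows"]}

```bash
mkdir -p pics; ls; cat > h.py <<'E'
import numpy as np, cv2
from station import *
def cal(n):
    c=get_calibration(n); f=200/np.tan(np.radians(c['fov_y']/2)); return c,f
def cloud(n,d):
    c,f=cal(n); v,u=np.mgrid[:400,:640]
    P=np.stack([(u-c['cx'])/f*d,(v-c['cy'])/f*d,d],-1)
    W=P@np.array(c['attitude']).T+np.array(c['origin']); W[d<=0]=np.nan; return W
E
python3 - <<'E'
from h import *
s=sense(); print({k:np.round(v,3).tolist() for k,v in s.items()})
for n in ['scene','top']:
    p,d=capture(n); np.save(n+'0.npy',d); cv2.imwrite(f'pics/{n}0.png',p[:,:,::-1]); cv2.imwrite(n+'_c.png',p[:,:,::-1])
    c,f=cal(n); print(n,f,{k:np.round(v,3).tolist() for k,v in c.items()})
    for l in ['carrier_blue','carrier_yellow','carrier_grey','rack','carrier_blue_grip','carrier_blue_seat','load_point','marker_line']:
        try: print(l,[(np.round(r['position'],3).tolist(),round(r['p'],2)) for r in search_frame(n,l)])
        except Exception as e: print(l,e)
E
```

```text
pics
{'time_s': 0.0, 'joints': [82.255, 22.093, 0.379, -0.027, -68.41, -14.816], 'joint_velocities': [0.015, -0.028, -0.015, 0.026, 0.032, -0.038], 'effort': [-0.0, -39.066, 18.74, 4.22, 0.011, -0.0], 'tcp_pos': [0.24, 0.577, 0.232], 'ee_rot': [[0.923, -0.384, -0.001], [-0.384, -0.923, -0.002], [0.0, 0.002, -1.0]], 'wrist_force': [0.329, 0.016, -0.129], 'moment': [0.028, -0.014, 0.019], 'gripper_width': 0.996}
scene 453.5383498716432 {'fov_y': 47.593, 'cx': 324.836, 'cy': 196.787, 'origin': [0.31, -0.492, 1.137], 'attitude': [[0.873, -0.446, 0.198], [-0.488, -0.79, 0.372], [-0.009, -0.422, -0.907]]}
carrier_blue [([0.343, 0.159, 0.063], 0.76), ([0.688, -0.443, 0.066], 0.61), ([0.326, -0.144, 0.071], 0.56), ([0.61, 0.235, 0.134], 0.26), ([0.493, -0.186, 0.07], 0.16)]
carrier_yellow [([0.492, 0.087, 0.069], 0.7)]
carrier_grey [([0.609, 0.236, 0.134], 0.68)]
rack []
carrier_blue_grip [([0.324, -0.145, 0.066], 0.82), ([0.688, -0.448, 0.066], 0.61), ([0.497, -0.186, 0.068], 0.6), ([0.345, 0.162, 0.065], 0.57)]
carrier_blue_seat [([0.329, -0.143, 0.065], 0.96), ([0.686, -0.449, 0.067], 0.9
[... 286 characters left out ...]
, 0.13], [-1.0, 0.014, 0.013], [-0.015, -0.13, -0.991]]}
carrier_blue [([0.688, -0.435, 0.067], 0.82), ([0.346, 0.166, 0.065], 0.8), ([0.333, -0.133, 0.063], 0.78), ([0.498, -0.184, 0.063], 0.68)]
carrier_yellow [([0.492, 0.09, 0.066], 0.92)]
carrier_grey [([0.604, 0.24, 0.127], 0.77), ([0.496, -0.176, 0.062], 0.43)]
rack [([0.647, 0.085, 0.325], 0.69)]
carrier_blue_grip [([0.345, 0.164, 0.066], 0.84), ([0.688, -0.435, 0.066], 0.8), ([0.497, -0.178, 0.061], 0.68), ([0.333, -0.137, 0.067], 0.57)]
carrier_blue_seat [([0.493, -0.179, 0.063], 0.8), ([0.349, 0.166, 0.064], 0.72), ([0.338, -0.136, 0.064], 0.62)]
load_point [([0.654, 0.085, 0.324], 0.66)]
marker_line [([0.641, 0.021, 0.335], 0.51)]
```

View pics/scene0.png

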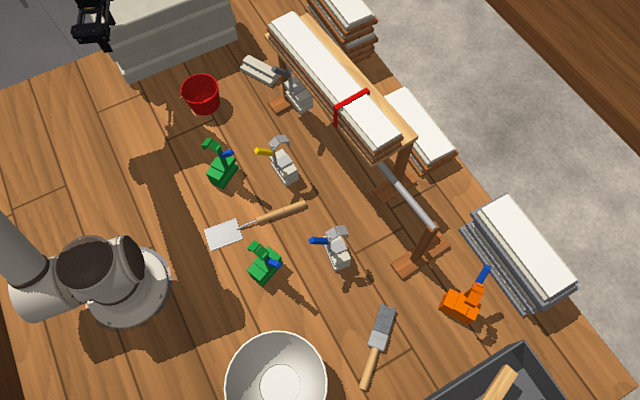

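View pics/top0.png

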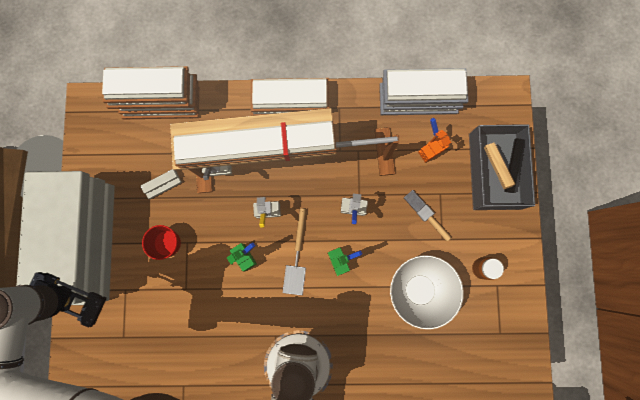

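The scene picture shows the blue-handled white sample at about (338,248), with its handle towards the robot. The yellow one is at (285,165) and the grey one hangs at (297,95). The marker is near (348,103), and the rail's open end runs from (385,165) to (435,230). The green and orange ones are decoys. The top picture agrees: blue at (354,208), rail from (335,143) to (398,139), marker at (284,140).

```bash
cat >> h.py <<'E'
def near(W,x,y,r): return np.hypot(W[...,0]-x,W[...,1]-y)<r
def pca2(P):
    m=P.mean(0); u,s,v=np.linalg.svd(P-m,full_matrices=False); return m,v[0],s/np.sqrt(len(P))
E
python3 - <<'E'
from h import *
for n in ['scene','top']:
    img=cv2.imread(n+'_c.png'); W=cloud(n,np.load(n+'0.npy')); hsv=cv2.cvtColor(img,cv2.COLOR_BGR2HSV)
    z=W[...,2]; H,S,V=hsv[...,0],hsv[...,1],hsv[...,2]
    print('==',n)
    m=near(W,.48,-.18,.12)&(H>105)&(H<130)&(S>130)&(z>.09); P=W[m]
    print('blue',m.sum(),*[np.round(a,4) for a in pca2(P)], P.min(0).round(3),P.max(0).round(3))
    m=near(W,.5,-.18,.09)&(S<60)&(z>.045)&(z<.075); P=W[m]; r=cv2.minAreaRect((P[:,:2]*1000).astype(np.float32)); print('plaster top',m.sum(),P.mean(0).round(4),r)
    m=near(W,.5,-.18,.09)&(S<60)&(z>.11); P=W[m]; print('hook',m.sum(),*[np.round(a,4) for a in pca2(P)],P.min(0).round(3),P.max(0).round(3))
    hi=P[P[:,2]>.165]; 
    if len(hi): print(' hooktop',len(hi),hi.mean(0).round(4),pca2(hi[:,:2])[1])
    m=(W[...,0]>.5)&(W[...,0]<.75)&(W[...,1]>-.25)&(W[...,1]<-.03)&(z>.225)&(z<.255)&(S<70); P=W[m]
    print('rail',m.sum(),*[np.round(a,4) for a in pca2(P)],P.min(0).round(3),P.max(0).round(3))
    m=near(W,.64,.02,.12)&((H<8)|(H>172))&(S>150)&(z>.25); P=W[m]; print('marker',m.sum(),*[np.round(a,4) for a in pca2(P)],P.min(0).round(3),P.max(0).round(3))
    T=P[P[:,2]>.335]; 
    if len(T)>5: print(' mtop',len(T),T.mean(0).round(4))
    m=(W[...,0]>.5)&(W[...,0]<.8)&(W[...,1]>-.2)&(W[...,1]<.45)&(z>.325)&(z<.36); P=W[m]; print('stack',m.sum(),P.mean(0).round(4),cv2.minAreaRect((P[:,:2]*1000).astype(np.float32)))
    m=(W[...,0]>.5)&(W[...,0]<.8)&(W[...,1]>-.35)&(W[...,1]<-.15)&(z>.1)&(z<.26);P=W[m]; print('post end',P[:,1].min())
E
```

```text
== scene
blue 112 [ 0.455  -0.1814  0.1682] [ 0.6645 -0.1139 -0.7385] [0.018  0.004  0.0027] [ 0.435 -0.188  0.138] [ 0.478 -0.172  0.188]
plaster top 450 [ 0.5002 -0.1969  0.064 ] ((500.5406188964844, -185.1287841796875), (79.6994857788086, 46.596885681152344), 82.21170806884766)
hook 226 [ 0.4975 -0.1853  0.1706] [-0.9571  0.1497 -0.2479] [0.0157 0.0101 0.0069] [ 0.435 -0.2    0.111] [ 0.524 -0.171  0.182]
 hooktop 200 [ 0.4987 -0.1851  0.1735] [-0.99202222  0.12606315]
rail 439 [ 0.6585 -0.1829  0.243 ] [ 0.0845 -0.9964 -0.0023] [0.0403 0.0045 0.0024] [ 0.647 -0.25   0.234] [ 0.672 -0.111  0.249]
marker 266 [0.6363 0.0095 0.3314] [-0.9066 -0.0784 -0.4146] [0.032  0.016  0.0035] [0.603 0.001 0.269] [0.714 0.038 0.346]
 mtop 191 [0.6462 0.0104 0.3416]
stack 5573 [0.6391 0.0737 0.3377] ((640.812744140625, 91.940673828125), (88.86715698242188, 428.479248046875), 4.765730857849121)
post end -0.30507480169148427
== top
blue 45 [ 0.4543 -0.1752  0.1701] [-0.7306  0.1138  0.6733] [0.0171 0.0029 0.0026] [ 0.436 -0.183  0.147] [ 0.475 -0.169  0.186]
plaster top 249 [ 0.5013 -0.1793  0.061 ] ((501.294921875, -181.40931701660156), (78.52985382080078, 45.98942947387695), 82.26387023925781)
hook 131 [ 0.4997 -0.1814  0.1714] [-0.9802  0.1904 -0.0551] [0.0142 0.0071 0.0061] [ 0.478 -0.195  0.14 ] [ 0.524 -0.167  0.186]
 hooktop 119 [ 0.4995 -0.1815  0.1726] [-0.98672654  0.16239068]
rail 240 [ 0.6606 -0.1874  0.2417] [-0.0826  0.9966  0.0017] [0.0368 0.0044 0.003 ] [ 0.65  -0.25   0.231] [ 0.673 -0.124  0.252]
marker 146 [0.6426 0.0131 0.3351] [-0.9651 -0.0776 -0.2502] [0.0294 0.0142 0.003 ] [0.604 0.005 0.271] [0.708 0.022 0.345]
 mtop 122 [0.6474 0.0136 0.3406]
stack 4608 [0.6401 0.0956 0.3366] ((641.0358276367188, 95.35043334960938), (88.85334014892578, 426.5994567871094), 5.416510581970215)
post end -0.30219591615838726
```

```bash
python3 - <<'E'
from h import *
s=sense(); R=np.array(s['ee_rot']); t=np.array(s['tcp_pos'])
Q=[]
for n in ['scene','top']:
    W=cloud(n,np.load(n+'0.npy')); L=(W-t)@R
    m=(np.abs(L[...,0])<.15)&(np.abs(L[...,1])<.15)&(L[...,2]<.02)&(L[...,2]>-.35); Q.append(L[m])
    ys,xs=np.where(m); print(n,m.sum(),xs.min(),xs.max(),ys.min(),ys.max())
    img=cv2.imread(n+'_c.png'); y0=max(ys.min()-10,0);x0=max(xs.min()-10,0)
    c=img[y0:ys.max()+10,x0:xs.max()+10]; cv2.imwrite(f'pics/g_{n}.png',cv2.resize(c,None,fx=5,fy=5,interpolation=cv2.INTER_NEAREST)[:590,:790])
Q=np.vstack(Q)*1000
for a in range(-340,20,20):
    k=Q[(Q[:,2]>=a)&(Q[:,2]<a+20)]
    if len(k)>3: print(a,len(k),k[:,0].min().round(),k[:,0].max().round(),k[:,1].min().round(),k[:,1].max().round())
E
```

```text
scene 2561 70 169 0 52
top 5775 0 106 227 383
-340 833 -118.0 42.0 -11.0 147.0
-320 745 -111.0 41.0 -19.0 124.0
-300 406 -114.0 41.0 -11.0 71.0
-280 226 -114.0 41.0 -17.0 67.0
-260 218 -34.0 45.0 -30.0 44.0
-240 142 -28.0 41.0 -11.0 41.0
-220 181 -32.0 40.0 -11.0 39.0
-200 105 -30.0 39.0 -19.0 39.0
-180 187 -29.0 37.0 -51.0 36.0
-160 62 -36.0 37.0 -53.0 16.0
-140 70 -23.0 26.0 2.0 22.0
-120 1270 -39.0 38.0 -96.0 99.0
-100 717 -39.0 38.0 -97.0 99.0
-80 527 -39.0 38.0 -86.0 91.0
-60 31 -14.0 29.0 -54.0 86.0
-40 70 -14.0 10.0 -55.0 60.0
-20 98 -12.0 10.0 -49.0 59.0
0 2082 -64.0 150.0 -150.0 56.0
```

View pics/g_scene.png

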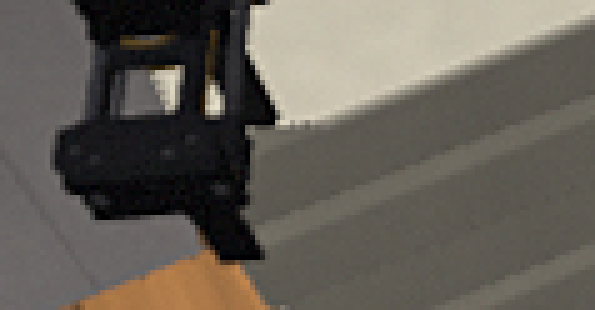

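The gripper body is 75 mm along tool x and 190 mm along tool y. A vertical tool therefore can't work at the handle under the shelf, so I need tilt. I'll move over the workspace first, then see whether pushing past reach tilts the tool.

>>> arm_command([
  {"travel":[0,0,-5],"roll":0,"fingers":100},
  {"travel":[2,3,-10],"roll":0,"fingers":100},
  {"travel":[4,6,-14],"roll":-4,"fingers":100},
  {"travel":[7,10,-16],"roll":-8,"fingers":100},
  {"travel":[10,14,-18],"roll":-14,"fingers":100},
  {"travel":[13,18,-20],"roll":-20,"fingers":100},
  {"travel":[16,22,-22],"roll":-24,"fingers":100},
  {"travel":[19,26,-24],"roll":-27,"fingers":100},
  {"travel":[22,30,-26],"roll":-27,"fingers":100},
  {"travel":[25,34,-27],"roll":-27,"fingers":100},
])

```text
time_s: 1.9
tcp_pos: [0.3311, 0.2005, 0.495]
ee_rot: [[0.997, 0.078, 0.002], [0.078, -0.997, 0.002], [0.002, -0.002, -1.0]]
wrist_force: [1.2, -0.4, 0.2]
gripper_width: 1.001
```

```bash
python3 -c "
from h import *
s=sense();print(s['time_s'],np.round(s['joints'],1),np.round(s['tcp_pos'],3),np.round(s['ee_rot'],3))"
```

```text
1.9 [ 55.6  -6.6   2.8   0.  -99.2  38.9] [0.331 0.2   0.495] [[ 0.997  0.078  0.002]
 [ 0.078 -0.997  0.002]
 [ 0.002 -0.002 -1.   ]]
```

>>> arm_command([
  {"travel":[3,4,0],"roll":0,"fingers":100},
  {"travel":[6,8,0],"roll":0,"fingers":100},
  {"travel":[9,12,0],"roll":0,"fingers":100},
  {"travel":[12,16,0],"roll":0,"fingers":100},
  {"travel":[15,20,0],"roll":0,"fingers":100},
  {"travel":[18,24,0],"roll":0,"fingers":100},
  {"travel":[21,28,0],"roll":0,"fingers":100},
  {"travel":[25,31,0],"roll":0,"fingers":100},
  {"travel":[30,32,0],"roll":0,"fingers":100},
  {"travel":[35,32,0],"roll":0,"fingers":100},
])

```text
time_s: 2.9
tcp_pos: [0.7047, -0.0922, 0.4942]
ee_rot: [[0.997, 0.074, 0.001], [0.074, -0.997, -0.0], [0.001, 0.0, -1.0]]
wrist_force: [2.1, 0.5, 1.4]
gripper_width: 1.0
```

>>> arm_command([
  {"travel":[5,0,0],"roll":0,"fingers":100},
  {"travel":[10,0,0],"roll":0,"fingers":100},
  {"travel":[15,0,0],"roll":0,"fingers":100},
  {"travel":[20,0,0],"roll":0,"fingers":100},
  {"travel":[25,0,0],"roll":0,"fingers":100},
  {"travel":[30,0,0],"roll":0,"fingers":100},
  {"travel":[35,0,0],"roll":0,"fingers":100},
])

```text
time_s: 3.6
tcp_pos: [0.8378, -0.0616, 0.4183]
ee_rot: [[0.996, 0.077, 0.037], [0.077, -0.997, -0.004], [0.037, 0.007, -0.999]]
wrist_force: [-0.3, -0.2, 0.1]
gripper_width: 0.999
```

```bash
python3 -c "
from h import *
s=sense();print(s['time_s'],np.round(s['joints'],1),np.round(s['tcp_pos'],3),np.round(s['ee_rot'],3))"
```

```text
3.6 [   6.9   51.9   80.7    0.6 -116.7   87.7] [ 0.838 -0.062  0.418] [[ 0.996  0.077  0.037]
 [ 0.077 -0.997 -0.004]
 [ 0.037  0.007 -0.999]]
```

>>> arm_command([
  {"travel":[10,0,0],"roll":0,"fingers":100},
  {"travel":[20,0,0],"roll":0,"fingers":100},
  {"travel":[30,0,0],"roll":0,"fingers":100},
  {"travel":[40,0,0],"roll":0,"fingers":100},
])

```text
time_s: 4.0
tcp_pos: [0.8889, -0.0421, 0.3522]
ee_rot: [[0.995, 0.077, 0.067], [0.078, -0.997, -0.008], [0.066, 0.013, -0.998]]
wrist_force: [0.9, -0.4, 0.2]
gripper_width: 0.994
```

>>> arm_command([
  {"travel":[0,0,-10],"roll":0,"fingers":100},
  {"travel":[0,0,-20],"roll":0,"fingers":100},
  {"travel":[0,0,-30],"roll":0,"fingers":100},
])

```text
time_s: 4.3
tcp_pos: [0.827, -0.0391, 0.4588]
ee_rot: [[0.993, 0.076, 0.089], [0.077, -0.997, -0.012], [0.087, 0.019, -0.996]]
wrist_force: [-0.3, -0.2, 0.5]
gripper_width: 1.002
```

```bash
python3 -c "
from h import *
s=sense();print(s['time_s'],np.round(s['joints'],1),np.round(s['tcp_pos'],3),np.round(s['ee_rot'],3))"
```

```text
4.3 [   8.9   49.2   80.7    1.6 -116.5   86.2] [ 0.827 -0.039  0.459] [[ 0.993  0.076  0.089]
 [ 0.077 -0.997 -0.012]
 [ 0.087  0.019 -0.996]]
```

Tilt builds up from call to call, so sloping the tool is possible. I'll keep going.

>>> arm_command([
  {"travel":[20,0,-20],"roll":0,"fingers":100},
  {"travel":[40,0,-40],"roll":0,"fingers":100},
  {"travel":[40,0,-40],"roll":0,"fingers":100},
  {"travel":[40,0,-40],"roll":0,"fingers":100},
  {"travel":[40,0,-40],"roll":0,"fingers":100},
])

```text
time_s: 4.8
tcp_pos: [0.809, -0.0202, 0.4961]
ee_rot: [[0.99, 0.076, 0.12], [0.079, -0.997, -0.014], [0.119, 0.024, -0.993]]
wrist_force: [-0.3, 0.4, 0.5]
gripper_width: 0.999
```

>>> arm_command([
  {"travel":[40,0,-10],"roll":0,"fingers":100},
  {"travel":[40,0,-10],"roll":0,"fingers":100},
  {"travel":[40,0,-10],"roll":0,"fingers":100},
  {"travel":[40,0,-10],"roll":0,"fingers":100},
  {"travel":[40,0,-10],"roll":0,"fingers":100},
])

```text
time_s: 5.3
tcp_pos: [0.8512, -0.0034, 0.4567]
ee_rot: [[0.985, 0.075, 0.155], [0.079, -0.997, -0.017], [0.153, 0.029, -0.988]]
wrist_force: [-0.2, 0.4, -0.1]
gripper_width: 1.005
```

```bash
python3 -c "
from h import *
s=sense();print(s['time_s'],np.round(s['joints'],1),np.round(s['tcp_pos'],3),np.round(s['ee_rot'],3))"
```

```text
5.3 [  11.5   49.8   80.6    3.  -112.2   84.2] [ 0.851 -0.003  0.457] [[ 0.985  0.075  0.155]
 [ 0.079 -0.997 -0.017]
 [ 0.153  0.029 -0.988]]
```

>>> arm_command([
  {"travel":[40,4,-22],"roll":0,"fingers":100},
  {"travel":[40,8,-22],"roll":0,"fingers":100},
  {"travel":[40,8,-22],"roll":0,"fingers":100},
  {"travel":[40,8,-22],"roll":0,"fingers":100},
  {"travel":[40,8,-22],"roll":0,"fingers":100},
  {"travel":[40,8,-22],"roll":0,"fingers":100},
  {"travel":[40,8,-22],"roll":0,"fingers":100},
  {"travel":[40,8,-22],"roll":0,"fingers":100},
  {"travel":[40,8,-22],"roll":0,"fingers":100},
  {"travel":[40,8,-22],"roll":0,"fingers":100},
])

```text
time_s: 6.3
tcp_pos: [0.8554, -0.0273, 0.468]
ee_rot: [[0.978, 0.074, 0.193], [0.08, -0.997, -0.02], [0.191, 0.035, -0.981]]
wrist_force: [-0.3, -0.4, 1.1]
gripper_width: 0.999
```

```bash
python3 -c "
from h import *
s=sense();print(s['time_s'],np.round(s['joints'],1),np.round(s['tcp_pos'],3),np.round(s['ee_rot'],3))"
```

```text
6.3 [  10.    49.2   80.6    3.3 -110.6   85.9] [ 0.855 -0.027  0.468] [[ 0.978  0.074  0.193]
 [ 0.08  -0.997 -0.02 ]
 [ 0.191  0.035 -0.981]]
```

>>> arm_command([
  {"travel":[80,10,0],"roll":0,"fingers":100},
])

```text
time_s: 6.4
tcp_pos: [0.873, -0.0291, 0.4594]
ee_rot: [[0.971, 0.072, 0.226], [0.08, -0.997, -0.023], [0.223, 0.041, -0.974]]
wrist_force: [-0.0, 0.5, 1.5]
gripper_width: 1.001
```

>>> arm_command([
  {"travel":[80,10,0],"roll":0,"fingers":100},
  {"travel":[80,10,0],"roll":0,"fingers":100},
])

```text
time_s: 6.6
tcp_pos: [0.9029, -0.0306, 0.4311]
ee_rot: [[0.964, 0.072, 0.255], [0.081, -0.996, -0.026], [0.252, 0.046, -0.967]]
wrist_force: [0.2, -0.1, -1.1]
gripper_width: 1.001
```

>>> arm_command([
  {"travel":[0,10,-80],"roll":0,"fingers":100},
  {"travel":[0,10,-80],"roll":0,"fingers":100},
  {"travel":[0,10,-80],"roll":0,"fingers":100},
])

```text
time_s: 6.9
tcp_pos: [0.8236, -0.0435, 0.5398]
ee_rot: [[0.96, 0.07, 0.269], [0.081, -0.996, -0.029], [0.266, 0.05, -0.963]]
wrist_force: [-0.3, 1.7, 1.1]
gripper_width: 1.001
```

>>> arm_command([
  {"travel":[80,10,-80],"roll":0,"fingers":100},
  {"travel":[80,10,-80],"roll":0,"fingers":100},
])

```text
time_s: 7.1
tcp_pos: [0.8103, -0.041, 0.5696]
ee_rot: [[0.949, 0.069, 0.306], [0.082, -0.996, -0.031], [0.303, 0.055, -0.951]]
wrist_force: [-0.0, -0.7, -0.5]
gripper_width: 1.002
```

```bash
python3 -c "
from h import *
s=sense();print(s['time_s'],np.round(s['joints'],1),np.round(s['tcp_pos'],3),np.round(s['ee_rot'],3))"
```

```text
7.1 [  10.2   42.4   80.6    5.2 -110.9   86.8] [ 0.81  -0.041  0.57 ] [[ 0.949  0.069  0.306]
 [ 0.082 -0.996 -0.031]
 [ 0.303  0.055 -0.951]]
```

>>> arm_command([
  {"travel":[80,-40,0],"roll":0,"fingers":100},
])

```text
time_s: 7.2
tcp_pos: [0.8267, -0.0181, 0.5639]
ee_rot: [[0.941, 0.062, 0.332], [0.079, -0.996, -0.036], [0.328, 0.06, -0.943]]
wrist_force: [-1.2, 0.2, 0.4]
gripper_width: 0.999
```

>>> arm_command([
  {"travel":[80,-40,0],"roll":0,"fingers":100},
])

```text
time_s: 7.3
tcp_pos: [0.8464, 0.0112, 0.5496]
ee_rot: [[0.935, 0.066, 0.349], [0.083, -0.996, -0.035], [0.345, 0.061, -0.937]]
wrist_force: [0.8, 1.1, -0.5]
gripper_width: 0.999
```

>>> arm_command([
  {"travel":[80,-30,-60],"roll":0,"fingers":100},
])

```text
time_s: 7.4
tcp_pos: [0.8468, 0.0317, 0.554]
ee_rot: [[0.93, 0.069, 0.362], [0.088, -0.995, -0.036], [0.358, 0.066, -0.932]]
wrist_force: [1.9, 1.4, -1.4]
gripper_width: 1.001
```

>>> arm_command([
  {"travel":[80,0,-20],"roll":0,"fingers":100},
])

```text
time_s: 7.5
tcp_pos: [0.8538, 0.0344, 0.5661]
ee_rot: [[0.912, 0.067, 0.405], [0.089, -0.995, -0.037], [0.401, 0.07, -0.914]]
wrist_force: [-0.3, -0.4, 2.0]
gripper_width: 1.001
```

>>> arm_command([
  {"travel":[80,0,-60],"roll":0,"fingers":100},
])

```text
time_s: 7.6
tcp_pos: [0.8513, 0.0364, 0.5783]
ee_rot: [[0.902, 0.065, 0.426], [0.089, -0.995, -0.038], [0.422, 0.072, -0.904]]
wrist_force: [0.5, 0.7, -0.8]
gripper_width: 1.004
```

```bash
python3 -c "
from h import *
s=sense();print(s['time_s'],np.round(s['joints'],1),np.round(s['tcp_pos'],3),np.round(s['ee_rot'],3))"
```

```text
7.6 [  16.3   43.4   80.5    9.2 -103.1   82.4] [0.851 0.036 0.578] [[ 0.902  0.065  0.426]
 [ 0.089 -0.995 -0.038]
 [ 0.422  0.072 -0.904]]
```

>>> arm_command([
  {"travel":[80,0,-30],"roll":0,"fingers":100},
])

```text
time_s: 7.7
tcp_pos: [0.854, 0.0373, 0.5928]
ee_rot: [[0.884, 0.06, 0.463], [0.088, -0.995, -0.039], [0.459, 0.076, -0.885]]
wrist_force: [-0.5, -1.1, 0.7]
gripper_width: 0.998
```

>>> arm_command([
  {"travel":[80,0,-30],"roll":0,"fingers":100},
])

```text
time_s: 7.8
tcp_pos: [0.8588, 0.0403, 0.6008]
ee_rot: [[0.869, 0.059, 0.491], [0.089, -0.995, -0.039], [0.487, 0.078, -0.87]]
wrist_force: [-0.5, 0.8, -0.8]
gripper_width: 0.994
```

>>> arm_command([
  {"travel":[80,0,-40],"roll":0,"fingers":100},
])

```text
time_s: 7.9
tcp_pos: [0.8594, 0.0436, 0.6118]
ee_rot: [[0.855, 0.057, 0.516], [0.091, -0.995, -0.039], [0.511, 0.081, -0.856]]
wrist_force: [0.2, -0.3, 0.1]
gripper_width: 1.002
```

>>> arm_command([
  {"travel":[80,0,-40],"roll":0,"fingers":100},
])

```text
time_s: 8.0
tcp_pos: [0.858, 0.0464, 0.6263]
ee_rot: [[0.837, 0.055, 0.544], [0.092, -0.995, -0.04], [0.539, 0.083, -0.838]]
wrist_force: [0.1, 0.2, -0.2]
gripper_width: 1.0
```

>>> arm_command([
  {"travel":[80,0,-50],"roll":0,"fingers":100},
])

```text
time_s: 8.1
tcp_pos: [0.853, 0.0496, 0.643]
ee_rot: [[0.821, 0.054, 0.568], [0.093, -0.995, -0.04], [0.563, 0.086, -0.822]]
wrist_force: [0.4, -0.2, -0.8]
gripper_width: 0.999
```

>>> arm_command([
  {"travel":[80,0,-50],"roll":0,"fingers":100},
])

```text
time_s: 8.2
tcp_pos: [0.8464, 0.0526, 0.6617]
ee_rot: [[0.803, 0.052, 0.594], [0.094, -0.995, -0.04], [0.589, 0.088, -0.803]]
wrist_force: [0.8, -0.4, -0.1]
gripper_width: 1.005
```

```bash
python3 -c "
from h import *
s=sense();print(s['time_s'],np.round(s['joints'],1),np.round(s['tcp_pos'],3),np.round(s['ee_rot'],3))"
```

```text
8.2 [ 18.8  39.7  80.6  13.4 -96.4  81.5] [0.846 0.053 0.662] [[ 0.803  0.052  0.594]
 [ 0.094 -0.995 -0.04 ]
 [ 0.589  0.088 -0.803]]
```

>>> arm_command([
  {"travel":[-5,1.5,0.5],"roll":2,"fingers":100},
  {"travel":[-10,3,1],"roll":4,"fingers":100},
  {"travel":[-15,4.5,1.4],"roll":6,"fingers":100},
  {"travel":[-20,6,1.9],"roll":8.6,"fingers":100},
  {"travel":[-25,7.5,2.3],"roll":8.6,"fingers":100},
  {"travel":[-30,9,2.8],"roll":8.6,"fingers":100},
  {"travel":[-35,10.5,3.3],"roll":8.6,"fingers":100},
  {"travel":[-40,12,3.7],"roll":8.6,"fingers":100},
  {"travel":[-45,13.5,4.2],"roll":8.6,"fingers":100},
  {"travel":[-50,15,4.6],"roll":8.6,"fingers":100},
])

```text
time_s: 9.2
tcp_pos: [0.5546, -0.105, 0.4095]
ee_rot: [[0.801, -0.067, 0.595], [-0.054, -0.998, -0.04], [0.596, -0.001, -0.803]]
wrist_force: [0.4, 0.2, 0.6]
gripper_width: 1.001
```

```bash
cat >> h.py <<'E'
def st():
    s=sense();print(s['time_s'],np.round(s['joints'],1),np.round(s['tcp_pos'],4),'F',np.round(s['wrist_force'],1),'w',round(s['gripper_width'],3));print(np.round(s['ee_rot'],3)); return np.array(s['tcp_pos']),np.array(s['ee_rot'])
def go(t):
    p,R=st(); print('travel cm',np.round((np.array(t)-p)@R*100,2))
    print('level roll',np.degrees(np.arctan2(R[2,1],R[2,0])).round(1),'lean',np.degrees(np.arccos(-R[2,2])).round(1),'az',np.degrees(np.arctan2(R[1,2],R[0,2])).round(1))
E
python3 - <<'E'
from h import *
go([.454,-.177,.24])
for n in ['scene','top']:
    W=cloud(n,np.load(n+'0.npy')); P=W[near(W,.33,-.14,.08)&(W[...,2]>.1)]; print(P.min(0).round(3),P.max(0).round(3))
E
```

```text
9.2 [  9.7  -6.  -21.   12.6 -39.9  69.3] [ 0.5546 -0.105   0.4095] F [0.4 0.2 0.6] w 1.001
[[ 0.801 -0.067  0.595]
 [-0.054 -0.998 -0.04 ]
 [ 0.596 -0.001 -0.803]]
travel cm [-17.77   7.87   7.92]
level roll -0.1 lean 36.6 az -3.8
[ 0.308 -0.197  0.101] [ 0.357 -0.107  0.189]
[ 0.31  -0.193  0.138] [ 0.355 -0.106  0.187]
```

>>> arm_command([
  {"travel":[-4,1.8,1.8],"roll":0,"fingers":100},
  {"travel":[-8,3.6,3.6],"roll":1,"fingers":100},
  {"travel":[-12,5.4,5.4],"roll":2,"fingers":100},
  {"travel":[-15,6.7,6.7],"roll":2,"fingers":100},
  {"travel":[-17.8,7.9,7.9],"roll":2,"fingers":100},
  {"travel":[-17.8,7.9,7.9],"roll":2,"fingers":100},
  {"travel":[-17.8,7.9,7.9],"roll":2,"fingers":100},
])

```text
time_s: 9.9
tcp_pos: [0.4559, -0.1768, 0.2416]
ee_rot: [[0.798, -0.096, 0.594], [-0.089, -0.995, -0.041], [0.595, -0.02, -0.803]]
wrist_force: [0.7, -0.1, 0.7]
gripper_width: 1.001
```

```bash
python3 - <<'E'
from h import *
go([.454,-.177,.161])
I=[]
for n in ['scene','top']:
    p,d=capture(n); img=p[:,:,::-1]; W=cloud(n,d); hsv=cv2.cvtColor(img.copy(),cv2.COLOR_BGR2HSV); H,S=hsv[...,0],hsv[...,1]
    m=near(W,.46,-.18,.05)&(H>105)&(H<130)&(S>130)&(W[...,2]>.09); P=W[m]; print(n,m.sum(),P.mean(0).round(4) if m.sum() else '')
    c,f=cal(n); q=(np.array([.46,-.18,.17])-c['origin'])@np.array(c['attitude']); u,v=int(q[0]/q[2]*f+c['cx']),int(q[1]/q[2]*f+c['cy'])
    I.append(cv2.resize(img[max(v-60,0):v+60,u-50:u+50],(395,474),interpolation=cv2.INTER_CUBIC))
cv2.imwrite('pics/a1.png',np.hstack(I))
E
```

```text
9.9 [ -1.2  -6.2 -43.6   5.8 -16.1  80.2] [ 0.4559 -0.1768  0.2416] F [ 0.7 -0.1  0.7] w 1.001
[[ 0.798 -0.096  0.594]
 [-0.089 -0.995 -0.041]
 [ 0.595 -0.02  -0.803]]
travel cm [-4.95  0.2   6.36]
level roll -2.0 lean 36.6 az -3.9
scene 29 [ 0.4656 -0.1747  0.1741]
top 26 [ 0.4607 -0.1764  0.1639]
```

View pics/a1.png

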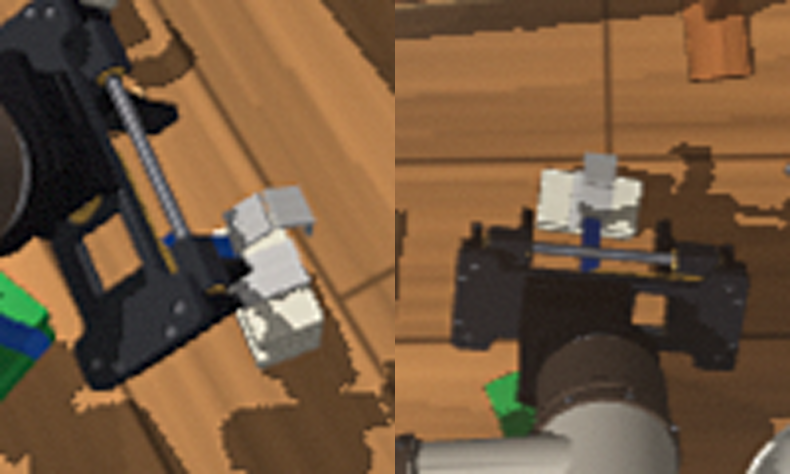

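The left and right crops show the open fingers either side of the blue handle, about centred. I'll descend halfway and check how close joint 5 gets to its limit.

>>> arm_command([
  {"travel":[-1.2,0,1.6],"roll":0,"fingers":100},
  {"travel":[-2.4,0.1,3.2],"roll":0,"fingers":100},
  {"travel":[-2.4,0.1,3.2],"roll":0,"fingers":100},
])

```text
time_s: 10.3
tcp_pos: [0.4543, -0.1785, 0.2005]
ee_rot: [[0.804, -0.093, 0.587], [-0.09, -0.995, -0.035], [0.588, -0.025, -0.808]]
wrist_force: [-0.1, -0.6, 0.0]
gripper_width: 0.999
```

```bash
python3 -c "
from h import *
go([.454,-.177,.161])"
```

```text
10.3 [ -1.9  -2.5 -47.3   5.7  -9.3  80.7] [ 0.4543 -0.1785  0.2005] F [-0.1 -0.6  0. ] w 0.999
[[ 0.804 -0.093  0.587]
 [-0.09  -0.995 -0.035]
 [ 0.588 -0.025 -0.808]]
travel cm [-2.36 -0.05  3.17]
level roll -2.4 lean 36.1 az -3.4
```

>>> arm_command([
  {"travel":[-1.2,0,1.4],"roll":0,"fingers":100},
  {"travel":[-2.2,0,2.7],"roll":0,"fingers":100},
])

```text
time_s: 10.5
tcp_pos: [0.4543, -0.1848, 0.1721]
ee_rot: [[0.802, -0.082, 0.592], [-0.088, -0.996, -0.019], [0.591, -0.037, -0.806]]
wrist_force: [0.5, -0.4, 0.1]
gripper_width: 1.0
```

```bash
python3 -c "
from h import *
go([.450,-.177,.166])"
```

```text
10.5 [ -4.4   1.1 -43.6  -9.6  -9.2  98. ] [ 0.4543 -0.1848  0.1721] F [ 0.5 -0.4  0.1] w 1.0
[[ 0.802 -0.082  0.592]
 [-0.088 -0.996 -0.019]
 [ 0.591 -0.037 -0.806]]
travel cm [-0.77 -0.72  0.22]
level roll -3.6 lean 36.3 az -1.8
```

>>> arm_command([
  {"travel":[-0.5,-0.7,0.2],"roll":2,"fingers":100},
  {"travel":[-0.6,-0.8,0.3],"roll":3,"fingers":100},
  {"travel":[-0.6,-0.8,0.3],"roll":3,"fingers":100},
])

```text
time_s: 10.8
tcp_pos: [0.4502, -0.1802, 0.1668]
ee_rot: [[0.8, -0.121, 0.588], [-0.142, -0.99, -0.011], [0.584, -0.074, -0.809]]
wrist_force: [0.1, -0.6, -1.0]
gripper_width: 1.003
```

```bash
python3 -c "
from h import *
go([.450,-.177,.166])"
```

```text
10.8 [ -4.1   1.1 -43.8 -11.   -9.2  96. ] [ 0.4502 -0.1802  0.1668] F [ 0.1 -0.6 -1. ] w 1.003
[[ 0.8   -0.121  0.588]
 [-0.142 -0.99  -0.011]
 [ 0.584 -0.074 -0.809]]
travel cm [-0.11 -0.3   0.05]
level roll -7.3 lean 36.0 az -1.1
```

>>> arm_command([
  {"travel":[-0.1,-0.3,0],"roll":-2,"fingers":100},
  {"travel":[-0.1,-0.3,0],"roll":-3,"fingers":60},
  {"travel":[-0.1,-0.3,0],"roll":-3,"fingers":30},
  {"travel":[-0.1,-0.3,0],"roll":-3,"fingers":5},
  {"travel":[-0.1,-0.3,0],"roll":-3,"fingers":0},
  {"travel":[-0.1,-0.3,0],"roll":-3,"fingers":0},
  {"travel":[-0.1,-0.3,0],"roll":-3,"fingers":0},
  {"travel":[-0.1,-0.3,0],"roll":-3,"fingers":0},
  {"travel":[-0.1,-0.3,0],"roll":-3,"fingers":0},
])

```text
time_s: 11.7
tcp_pos: [0.449, -0.1784, 0.1656]
ee_rot: [[0.806, -0.078, 0.586], [-0.09, -0.996, -0.009], [0.584, -0.046, -0.81]]
wrist_force: [-0.8, -0.0, 0.0]
gripper_width: 0.358
```

```bash
python3 -c "
from h import *
go([.450,-.177,.28])"
```

```text
11.7 [ -3.9   1.1 -44.  -11.   -9.2  98.8] [ 0.449  -0.1784  0.1656] F [-0.8 -0.   0. ] w 0.358
[[ 0.806 -0.078  0.586]
 [-0.09  -0.996 -0.009]
 [ 0.584 -0.046 -0.81 ]]
travel cm [ 6.75 -0.67 -9.21]
level roll -4.5 lean 35.9 az -0.9
```

>>> arm_command([
  {"travel":[0,0,0],"roll":0,"fingers":0},
  {"travel":[0,0,0],"roll":0,"fingers":0},
  {"travel":[0,0,0],"roll":0,"fingers":0},
  {"travel":[0,0,0],"roll":0,"fingers":0},
  {"travel":[0,0,0],"roll":0,"fingers":0},
  {"travel":[0,0,0],"roll":0,"fingers":0},
])

```text
time_s: 12.3
tcp_pos: [0.4492, -0.1784, 0.1659]
ee_rot: [[0.806, -0.078, 0.587], [-0.09, -0.996, -0.009], [0.585, -0.046, -0.81]]
wrist_force: [-0.8, -1.1, 1.0]
gripper_width: 0.158
```

>>> arm_command([
  {"travel":[0.7,0,-0.9],"roll":0,"fingers":0},
  {"travel":[1.8,0,-2.4],"roll":0,"fingers":0},
  {"travel":[2.9,-0.2,-4],"roll":0,"fingers":0},
  {"travel":[4.2,-0.4,-5.8],"roll":0,"fingers":0},
  {"travel":[5.5,-0.6,-7.6],"roll":0,"fingers":0},
  {"travel":[6.8,-0.7,-9.2],"roll":0,"fingers":0},
  {"travel":[6.8,-0.7,-9.2],"roll":0,"fingers":0},
])

```text
time_s: 13.0
tcp_pos: [0.4512, -0.1766, 0.2824]
ee_rot: [[0.804, -0.078, 0.589], [-0.09, -0.996, -0.009], [0.588, -0.046, -0.808]]
wrist_force: [1.0, 0.3, -2.4]
gripper_width: 0.158
```

```bash
cat >> h.py <<'E'
def look(name,ctr,half,scale=None):
    I=[]
    for n in ['scene','top']:
        p,d=capture(n); img=p[:,:,::-1].copy(); np.save(n+'.npy',d); cv2.imwrite(n+'.png',img)
        c,f=cal(n); q=(np.array(ctr)-c['origin'])@np.array(c['attitude']); u,v=int(q[0]/q[2]*f+c['cx']),int(q[1]/q[2]*f+c['cy'])
        I.append(cv2.resize(img[max(v-half,0):v+half,max(u-half,0):u+half],(395,395),interpolation=cv2.INTER_CUBIC))
    cv2.imwrite('pics/'+name,np.hstack(I))
E
python3 - <<'E'
from h import *
go([.60,-.24,.33]); look('a2.png',[.49,-.18,.25],60)
E
```

```text
13.0 [ -2.9  -8.9 -35.8  -2.7 -27.   89.6] [ 0.4512 -0.1766  0.2824] F [ 1.   0.3 -2.4] w 0.158
[[ 0.804 -0.078  0.589]
 [-0.09  -0.996 -0.009]
 [ 0.588 -0.046 -0.808]]
travel cm [15.33  4.94  4.98]
level roll -4.5 lean 36.1 az -0.9
```

View pics/a2.png

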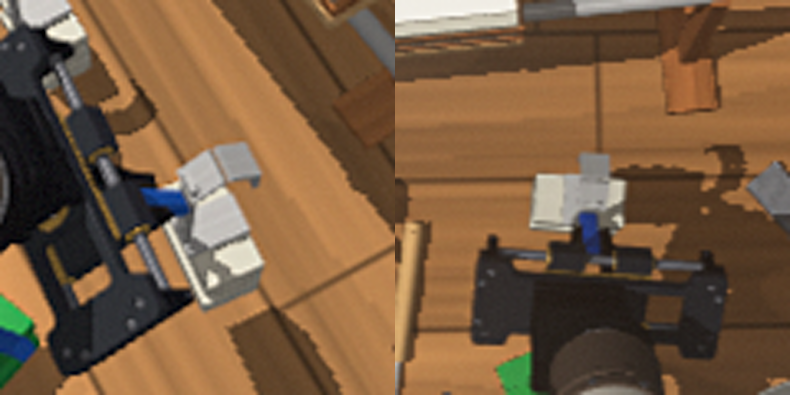

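The sample is held off the bench, upright or nearly so. Next I'll measure its pose in the hand.

```bash
python3 - <<'E'
from h import *
for n,f0 in [('scene',0),('top',0)]:
  for tag,dn,im,cx,cy,dz in [('before',n+'0.npy',n+'_c.png',.50,-.183,0),('now',n+'.npy',n+'.png',.505,-.18,.117)]:
    W=cloud(n,np.load(dn)); img=cv2.imread(im); hsv=cv2.cvtColor(img,cv2.COLOR_BGR2HSV); S,V=hsv[...,1],hsv[...,2]
    z=W[...,2]-dz
    b=(S<60)&(V>90)&(W[...,0]>.465)
    m=near(W,cx,cy,.07)&b&(z>.15); P=W[m]; print(n,tag,'hook',m.sum(),P.mean(0).round(4),P.min(0).round(3),P.max(0).round(3), np.round(pca2(P[:,:2])[1],3))
    m=near(W,cx,cy,.07)&b&(z>.03)&(z<.08); P=W[m]; 
    A=np.c_[P[:,:2]-P[:,:2].mean(0),np.ones(len(P))]; print('  plaster',m.sum(),P.mean(0).round(4),cv2.minAreaRect((P[:,:2]*1000).astype(np.float32)))
E
```

```text
scene before hook 211 [ 0.4985 -0.1851  0.1727] [ 0.469 -0.199  0.151] [ 0.524 -0.171  0.182] [-0.986  0.164]
  plaster 463 [ 0.5004 -0.1981  0.0628] ((500.5854797363281, -185.2788543701172), (79.87145233154297, 46.63286590576172), 82.00814819335938)
scene now hook 260 [ 0.5004 -0.1813  0.2875] [ 0.466 -0.194  0.268] [ 0.528 -0.168  0.298] [-0.996  0.085]
  plaster 538 [ 0.4996 -0.1893  0.1774] ((499.8857116699219, -176.17347717285156), (78.61070251464844, 46.21031188964844), 85.83413696289062)
top before hook 129 [ 0.5    -0.1814  0.1719] [ 0.478 -0.195  0.159] [ 0.524 -0.167  0.186] [-0.981  0.192]
  plaster 251 [ 0.5011 -0.1793  0.061 ] ((501.2886962890625, -181.40847778320312), (78.52985382080078, 46.00197982788086), 82.26387023925781)
top now hook 146 [ 0.5002 -0.1777  0.2841] [ 0.479 -0.19   0.272] [ 0.524 -0.164  0.292] [-0.992  0.123]
  plaster 294 [ 0.4999 -0.1657  0.1741] ((499.120849609375, -171.6973114013672), (80.43148040771484, 45.57798767089844), 86.23617553710938)
```

>>> arm_command([
  {"travel":[1.2,0.4,0.5],"roll":-1,"fingers":0},
  {"travel":[3,1,1.2],"roll":-3,"fingers":0},
  {"travel":[5,1.8,2.1],"roll":-5,"fingers":0},
  {"travel":[7,2.5,3],"roll":-8,"fingers":0},
  {"travel":[8.5,3.1,3.6],"roll":-10,"fingers":0},
  {"travel":[9.5,3.5,4],"roll":-11,"fingers":0},
  {"travel":[9.5,3.5,4],"roll":-11,"fingers":0},
  {"travel":[9.5,3.5,4],"roll":-11,"fingers":0},
])

```text
time_s: 13.9
tcp_pos: [0.5466, -0.2202, 0.2998]
ee_rot: [[0.809, 0.077, 0.583], [0.1, -0.995, -0.008], [0.58, 0.065, -0.812]]
wrist_force: [0.1, 0.4, -3.6]
gripper_width: 0.158
```

```bash
python3 - <<'E'
from h import *
go([.549,-.22,.304]); look('a3.png',[.60,-.21,.28],65)
t,_=st()
for n in ['scene','top']:
    W=cloud(n,np.load(n+'.npy')); img=cv2.imread(n+'.png'); hsv=cv2.cvtColor(img,cv2.COLOR_BGR2HSV); S,V=hsv[...,1],hsv[...,2]
    cx,cy=t[0]+.051,t[1]+.005; z=W[...,2]-(t[2]-.004-.165)
    b=(S<60)&(V>90)&(W[...,0]>t[0]+.015)&near(W,cx,cy,.07)
    m=b&(z>.15)&(W[...,0]<t[0]+.08); P=W[m]; print(n,'hook',m.sum(),P.mean(0).round(4),P.min(0).round(3),P.max(0).round(3), np.round(pca2(P[:,:2])[1],3))
    m=b&(z>.03)&(z<.08); P=W[m]; print('  plaster',m.sum(),P.mean(0).round(4),cv2.minAreaRect((P[:,:2]*1000).astype(np.float32)))
E
```

```text
13.9 [ -8.8   2.4 -20.3  -8.8 -32.2 110.4] [ 0.5466 -0.2202  0.2998] F [ 0.1  0.4 -3.6] w 0.158
[[ 0.809  0.077  0.583]
 [ 0.1   -0.995 -0.008]
 [ 0.58   0.065 -0.812]]
travel cm [ 0.44  0.03 -0.2 ]
level roll 6.4 lean 35.7 az -0.8
14.0 [ -8.8   2.3 -20.3  -8.8 -32.2 110.4] [ 0.5466 -0.2201  0.3008] F [-0.2 -0.1 -2.2] w 0.159
[[ 0.808  0.077  0.585]
 [ 0.101 -0.995 -0.008]
 [ 0.581  0.066 -0.811]]
scene hook 271 [ 0.5939 -0.2169  0.3039] [ 0.573 -0.229  0.282] [ 0.624 -0.202  0.314] [-0.998 -0.068]
  plaster 336 [ 0.6034 -0.2377  0.1938] ((595.3174438476562, -231.70767211914062), (45.70200729370117, 65.85646057128906), 3.8608245849609375)
top hook 153 [ 0.5963 -0.2128  0.3033] [ 0.574 -0.224  0.285] [ 0.623 -0.201  0.317] [-0.999 -0.038]
  plaster 280 [ 0.5948 -0.2168  0.1936] ((594.4733276367188, -220.09503173828125), (45.12784957885742, 78.7479248046875), 5.170541763305664)
```

View pics/a3.png

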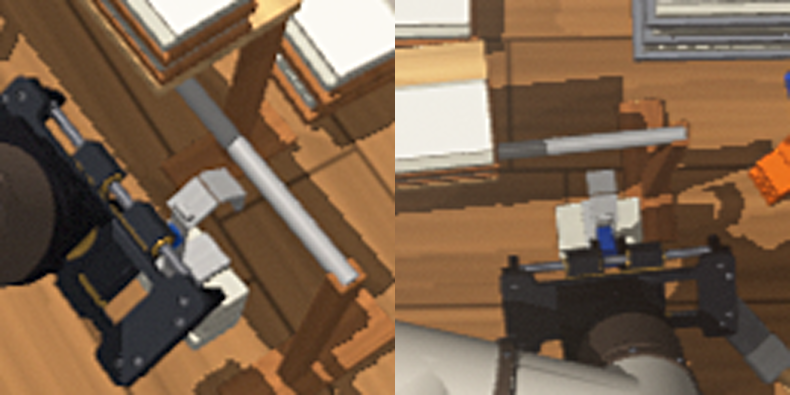

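Both crops show the hook squared up with the rail and about 65 mm short of it, at the open end. I'll go over the rail and lower.

>>> arm_command([
  {"travel":[0.8,0.1,0.6],"roll":0,"fingers":0},
  {"travel":[2,0.2,1.5],"roll":0,"fingers":0},
  {"travel":[3.2,0.3,2.4],"roll":0,"fingers":0},
  {"travel":[4.4,0.4,3.2],"roll":0,"fingers":0},
  {"travel":[5.1,0.5,3.7],"roll":0,"fingers":0},
  {"travel":[5.1,0.5,3.7],"roll":0,"fingers":0},
])

```text
time_s: 14.6
tcp_pos: [0.6124, -0.2205, 0.3011]
ee_rot: [[0.807, 0.078, 0.586], [0.102, -0.995, -0.008], [0.582, 0.066, -0.811]]
wrist_force: [-0.0, 0.4, -3.8]
gripper_width: 0.155
```

```bash
python3 - <<'E'
from h import *
go([.6095,-.220,.2555]); look('a4.png',[.64,-.21,.27],50)
t,_=st()
for n in ['scene','top']:
    W=cloud(n,np.load(n+'.npy')); img=cv2.imread(n+'.png'); hsv=cv2.cvtColor(img,cv2.COLOR_BGR2HSV); S,V=hsv[...,1],hsv[...,2]
    m=(S<60)&(V>90)&(W[...,0]>t[0]+.015)&near(W,t[0]+.054,t[1]+.006,.05)&(W[...,2]>.285); P=W[m]; print(n,'hook',m.sum(),P.mean(0).round(4),P.min(0).round(3),P.max(0).round(3))
E
```

```text
14.6 [ -7.5   8.3 -14.   -7.4 -32.3 108.2] [ 0.6124 -0.2205  0.3011] F [-0.   0.4 -3.8] w 0.155
[[ 0.807  0.078  0.586]
 [ 0.102 -0.995 -0.008]
 [ 0.582  0.066 -0.811]]
travel cm [-2.88 -0.37  3.53]
level roll 6.5 lean 35.8 az -0.8
14.7 [ -7.6   8.2 -14.1  -7.4 -32.3 108.2] [ 0.6109 -0.2205  0.3012] F [-0.4  0.2 -2.9] w 0.158
[[ 0.807  0.077  0.585]
 [ 0.101 -0.995 -0.008]
 [ 0.581  0.066 -0.811]]
scene hook 242 [ 0.6595 -0.2171  0.3062] [ 0.638 -0.23   0.292] [ 0.688 -0.203  0.314]
top hook 150 [ 0.661  -0.2138  0.3047] [ 0.639 -0.226  0.285] [ 0.688 -0.201  0.317]
```

View pics/a4.png

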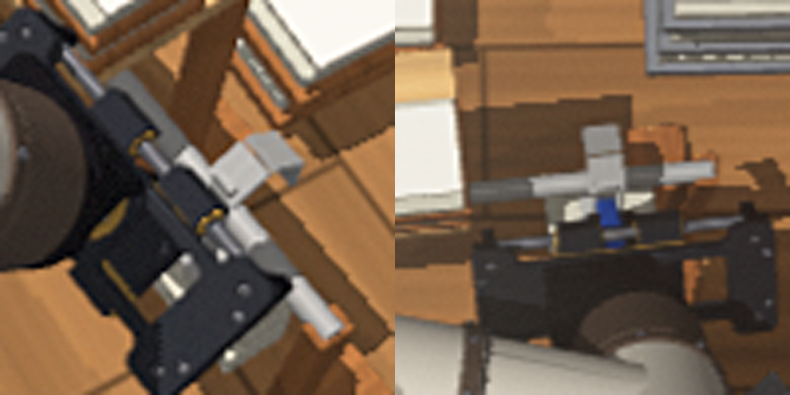

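The hook straddles the rail in both views, with seat x 0.6645 against rail x 0.664. I'll lower it.

>>> arm_command([
  {"travel":[-0.6,-0.1,0.8],"roll":0,"fingers":0},
  {"travel":[-1.2,-0.1,1.6],"roll":0,"fingers":0},
  {"travel":[-1.7,-0.2,2.4],"roll":0,"fingers":0},
  {"travel":[-2.3,-0.3,3.2],"roll":0,"fingers":0},
  {"travel":[-2.7,-0.3,3.8],"roll":0,"fingers":0},
  {"travel":[-3,-0.3,4.2],"roll":0,"fingers":0},
  {"travel":[-3.2,-0.4,4.5],"roll":0,"fingers":0},
  {"travel":[-3.2,-0.4,4.5],"roll":0,"fingers":0},
])

```text
time_s: 15.5
tcp_pos: [0.6111, -0.2202, 0.2458]
ee_rot: [[0.807, 0.077, 0.585], [0.101, -0.995, -0.009], [0.582, 0.066, -0.811]]
wrist_force: [0.6, 0.2, -3.2]
gripper_width: 0.161
```

>>> arm_command([
  {"travel":[-0.1,0,0.2],"roll":0,"fingers":0},
  {"travel":[-0.2,0,0.3],"roll":0,"fingers":0},
  {"travel":[-0.2,0,0.3],"roll":0,"fingers":0},
])

```text
time_s: 15.8
tcp_pos: [0.6113, -0.2205, 0.2429]
ee_rot: [[0.806, 0.077, 0.586], [0.101, -0.995, -0.009], [0.582, 0.066, -0.81]]
wrist_force: [0.2, 0.2, -3.4]
gripper_width: 0.16
```

```bash
python3 -c "
from h import *
st()"
```

```text
15.8 [ -7.7  11.3 -18.5  -9.5 -24.8 110.7] [ 0.6113 -0.2205  0.2429] F [ 0.2  0.2 -3.4] w 0.16
[[ 0.806  0.077  0.586]
 [ 0.101 -0.995 -0.009]
 [ 0.582  0.066 -0.81 ]]
```

>>> arm_command([
  {"travel":[-0.1,0,0.1],"roll":0,"fingers":0},
  {"travel":[-0.2,0,0.2],"roll":0,"fingers":0},
  {"travel":[-0.2,0,0.3],"roll":0,"fingers":0},
  {"travel":[-0.2,0,0.3],"roll":0,"fingers":0},
])

```text
time_s: 16.2
tcp_pos: [0.6115, -0.2207, 0.2391]
ee_rot: [[0.807, 0.077, 0.586], [0.101, -0.995, -0.009], [0.582, 0.067, -0.81]]
wrist_force: [-0.1, -0.3, -3.2]
gripper_width: 0.156
```

>>> arm_command([
  {"travel":[-0.1,0,0.1],"roll":0,"fingers":0},
  {"travel":[-0.1,0,0.2],"roll":0,"fingers":0},
  {"travel":[-0.1,0,0.2],"roll":0,"fingers":0},
])

```text
time_s: 16.5
tcp_pos: [0.6122, -0.221, 0.238]
ee_rot: [[0.806, 0.077, 0.587], [0.102, -0.995, -0.009], [0.584, 0.067, -0.809]]
wrist_force: [-1.7, 0.7, 0.2]
gripper_width: 0.155
```

The wrist force went from -3.2 N to about 0, so the weight is on the rail. I'll open the fingers a little so it hangs freely, then look.

>>> arm_command([
  {"travel":[0,0,0],"roll":0,"fingers":35},
  {"travel":[0,0,0],"roll":0,"fingers":35},
  {"travel":[0,0,0],"roll":0,"fingers":35},
  {"travel":[0,0,0],"roll":0,"fingers":35},
  {"travel":[0,0,0],"roll":0,"fingers":35},
  {"travel":[0,0,0],"roll":0,"fingers":35},
])

```text
time_s: 17.1
tcp_pos: [0.612, -0.2209, 0.2371]
ee_rot: [[0.806, 0.077, 0.586], [0.102, -0.995, -0.009], [0.583, 0.067, -0.81]]
wrist_force: [-0.3, 0.2, -0.7]
gripper_width: 0.349
```

```bash
python3 - <<'E'
from h import *
t,_=st(); look('a5.png',[.64,-.21,.22],50)
for n in ['scene','top']:
    W=cloud(n,np.load(n+'.npy')); img=cv2.imread(n+'.png'); hsv=cv2.cvtColor(img,cv2.COLOR_BGR2HSV); S,V=hsv[...,1],hsv[...,2]
    m=(S<60)&(V>90)&near(W,.6635,-.214,.05)&(W[...,2]>.245)&(W[...,0]>.635); P=W[m]; print(n,'hook',m.sum(),P.mean(0).round(4),P.min(0).round(3),P.max(0).round(3))
    H=hsv[...,0]; m=near(W,.61,-.22,.05)&(H>105)&(H<130)&(S>130)&(W[...,2]>.15); P=W[m]; print(' blue',m.sum(),P.mean(0).round(4),np.round(pca2(P)[1],3),P.min(0).round(3),P.max(0).round(3))
    m=(S<60)&(V>90)&near(W,.6635,-.214,.06)&(W[...,2]>.11)&(W[...,2]<.15); P=W[m]; print('  plaster',m.sum(),P.mean(0).round(4),cv2.minAreaRect((P[:,:2]*1000).astype(np.float32)))
E
```

```text
17.1 [ -7.7  11.7 -18.8  -9.8 -24.1 111.1] [ 0.612  -0.2209  0.2371] F [-0.3  0.2 -0.7] w 0.349
[[ 0.806  0.077  0.586]
 [ 0.102 -0.995 -0.009]
 [ 0.583  0.067 -0.81 ]]
scene hook 143 [ 0.6627 -0.2151  0.2471] [ 0.65  -0.262  0.245] [ 0.675 -0.165  0.252]
 blue 1 [ 0.5655 -0.2348  0.3432] [1. 0. 0.] [ 0.565 -0.235  0.343] [ 0.565 -0.235  0.343]
  plaster 161 [ 0.6764 -0.2253  0.1346] ((668.289794921875, -213.8158416748047), (38.532432556152344, 77.2551040649414), 1.328709602355957)
top hook 59 [ 0.663  -0.2138  0.2475] [ 0.651 -0.263  0.245] [ 0.675 -0.167  0.252]
 blue 39 [ 0.6236 -0.2155  0.2337] [-0.672 -0.147  0.726] [ 0.599 -0.222  0.216] [ 0.638 -0.208  0.253]
  plaster 202 [ 0.6613 -0.2026  0.132 ] ((661.8204956054688, -209.868408203125), (39.76430892944336, 78.78372192382812), 5.798032760620117)
```

View pics/a5.png

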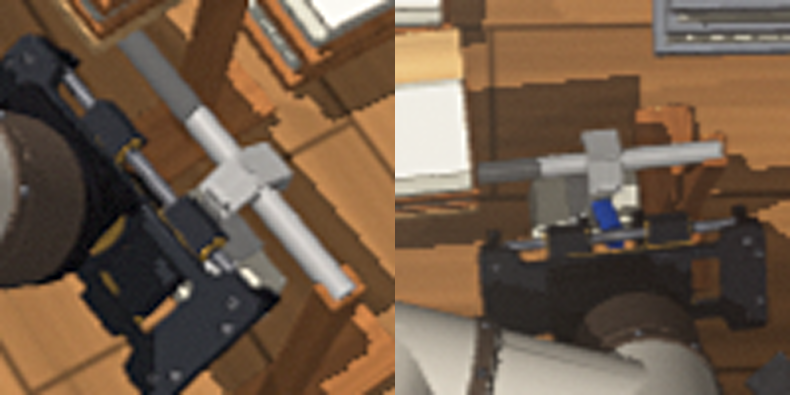

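It hangs squarely on the open rail, with the handle between the open fingers. I'll re-grip, unload slightly and slide.

>>> arm_command([
  {"travel":[0,0,0],"roll":0,"fingers":0},
  {"travel":[0,0,0],"roll":0,"fingers":0},
  {"travel":[0,0,0],"roll":0,"fingers":0},
  {"travel":[0,0,0],"roll":0,"fingers":0},
  {"travel":[0,0,0],"roll":0,"fingers":0},
  {"travel":[0,0,0],"roll":0,"fingers":0},
  {"travel":[0,0,0],"roll":0,"fingers":0},
  {"travel":[0,0,0],"roll":0,"fingers":0},
  {"travel":[0.1,0,-0.1],"roll":0,"fingers":0},
  {"travel":[0.1,0,-0.2],"roll":0,"fingers":0},
])

```text
time_s: 18.2
tcp_pos: [0.6109, -0.2205, 0.2382]
ee_rot: [[0.808, 0.077, 0.584], [0.101, -0.995, -0.008], [0.581, 0.066, -0.812]]
wrist_force: [-0.2, 0.0, -1.7]
gripper_width: 0.157
```

>>> arm_command([
  {"travel":[0,-0.5,0],"roll":0,"fingers":0},
  {"travel":[0,-1.5,-0.1],"roll":0,"fingers":0},
  {"travel":[0.1,-3,-0.2],"roll":0,"fingers":0},
])

```text
time_s: 18.5
tcp_pos: [0.6082, -0.1906, 0.2386]
ee_rot: [[0.808, 0.076, 0.585], [0.1, -0.995, -0.009], [0.581, 0.066, -0.811]]
wrist_force: [1.1, 0.5, -3.1]
gripper_width: 0.159
```

```bash
python3 -c "
from h import *
st()"
```

```text
18.5 [ -3.7  10.1 -22.7  -4.5 -21.6 103. ] [ 0.6082 -0.1906  0.2386] F [ 1.1  0.5 -3.1] w 0.159
[[ 0.808  0.076  0.585]
 [ 0.1   -0.995 -0.009]
 [ 0.581  0.066 -0.811]]
```

>>> arm_command([
  {"travel":[0.1,-1.5,-0.1],"roll":0,"fingers":0},
  {"travel":[0.1,-3.5,-0.2],"roll":0,"fingers":0},
  {"travel":[0.2,-5.5,-0.3],"roll":0,"fingers":0},
  {"travel":[0.3,-7.5,-0.4],"roll":0,"fingers":0},
  {"travel":[0.3,-9,-0.5],"roll":0,"fingers":0},
  {"travel":[0.35,-10,-0.6],"roll":0,"fingers":0},
])

```text
time_s: 19.1
tcp_pos: [0.5994, -0.0894, 0.2387]
ee_rot: [[0.808, 0.079, 0.585], [0.103, -0.995, -0.008], [0.581, 0.067, -0.811]]
wrist_force: [0.0, -0.1, -2.0]
gripper_width: 0.161
```

```bash
python3 -c "
from h import *
go([.611-.0188,-.2205+.2247,.2385])"
```

```text
19.1 [  7.8   6.1 -38.1  25.9 -11.5  64.2] [ 0.5994 -0.0894  0.2387] F [ 0.  -0.1 -2. ] w 0.161
[[ 0.808  0.079  0.585]
 [ 0.103 -0.995 -0.008]
 [ 0.581  0.067 -0.811]]
travel cm [ 0.37 -9.37 -0.48]
level roll 6.5 lean 35.8 az -0.8
```

>>> arm_command([
  {"travel":[0.05,-1,-0.05],"roll":0,"fingers":0},
  {"travel":[0.1,-2,-0.1],"roll":0,"fingers":0},
  {"travel":[0.15,-3,-0.15],"roll":0,"fingers":0},
])

```text
time_s: 19.4
tcp_pos: [0.5974, -0.0604, 0.2394]
ee_rot: [[0.809, 0.078, 0.583], [0.102, -0.995, -0.008], [0.579, 0.066, -0.812]]
wrist_force: [0.2, -0.6, -2.8]
gripper_width: 0.159
```

```bash
python3 -c "
from h import *
go([.611-.0188,-.2205+.2247,.2385])"
```

```text
19.4 [  9.1   5.3 -42.3  38.9  -9.2  49.9] [ 0.5974 -0.0604  0.2394] F [ 0.2 -0.6 -2.8] w 0.159
[[ 0.809  0.078  0.583]
 [ 0.102 -0.995 -0.008]
 [ 0.579  0.066 -0.812]]
travel cm [ 0.19 -6.47 -0.28]
level roll 6.5 lean 35.7 az -0.8
```

>>> arm_command([
  {"travel":[0.05,-0.7,-0.05],"roll":0,"fingers":0},
  {"travel":[0.05,-1.4,-0.1],"roll":0,"fingers":0},
  {"travel":[0.05,-2,-0.1],"roll":0,"fingers":0},
])

```text
time_s: 19.7
tcp_pos: [0.5962, -0.0408, 0.2418]
ee_rot: [[0.81, 0.079, 0.581], [0.102, -0.995, -0.007], [0.577, 0.065, -0.814]]
wrist_force: [0.1, -0.1, -2.8]
gripper_width: 0.158
```

```bash
python3 -c "
from h import *
go([.611-.0188,-.2205+.2247,.2385])"
```

```text
19.7 [ 10.4   4.8 -43.6  44.2  -9.2  43.5] [ 0.5962 -0.0408  0.2418] F [ 0.1 -0.1 -2.8] w 0.158
[[ 0.81   0.079  0.581]
 [ 0.102 -0.995 -0.007]
 [ 0.577  0.065 -0.814]]
travel cm [-0.06 -4.53  0.  ]
level roll 6.4 lean 35.5 az -0.7
```

>>> arm_command([
  {"travel":[-0.1,-0.6,0.1],"roll":0,"fingers":0},
  {"travel":[-0.15,-1.3,0.15],"roll":0,"fingers":0},
  {"travel":[-0.15,-2,0.15],"roll":0,"fingers":0},
  {"travel":[-0.15,-2,0.15],"roll":0,"fingers":0},
])

```text
time_s: 20.1
tcp_pos: [0.5947, -0.0214, 0.2415]
ee_rot: [[0.813, 0.081, 0.577], [0.103, -0.995, -0.006], [0.574, 0.064, -0.817]]
wrist_force: [-0.2, 0.5, -3.4]
gripper_width: 0.155
```

```bash
python3 -c "
from h import *
go([.611-.0188,-.2205+.2247,.2385])"
```

```text
20.1 [ 11.5   4.6 -44.8  49.4  -9.2  37.4] [ 0.5947 -0.0214  0.2415] F [-0.2  0.5 -3.4] w 0.155
[[ 0.813  0.081  0.577]
 [ 0.103 -0.995 -0.006]
 [ 0.574  0.064 -0.817]]
travel cm [-0.11 -2.58  0.08]
level roll 6.4 lean 35.3 az -0.6
```

>>> arm_command([
  {"travel":[-0.15,-0.6,0.2],"roll":0,"fingers":0},
  {"travel":[-0.25,-1.3,0.3],"roll":0,"fingers":0},
  {"travel":[-0.25,-2,0.3],"roll":0,"fingers":0},
  {"travel":[-0.25,-2.5,0.3],"roll":0,"fingers":0},
  {"travel":[-0.25,-2.5,0.3],"roll":0,"fingers":0},
])

```text
time_s: 20.6
tcp_pos: [0.5932, 0.003, 0.2399]
ee_rot: [[0.815, 0.08, 0.573], [0.102, -0.995, -0.006], [0.57, 0.063, -0.819]]
wrist_force: [1.0, -0.0, -3.2]
gripper_width: 0.161
```

```bash
cat > m.py <<'E'
from h import *
import sys
look(sys.argv[1],[.63,.01,.25],55); yc=float(sys.argv[2])
for n in ['scene','top']:
    W=cloud(n,np.load(n+'.npy')); img=cv2.imread(n+'.png'); hsv=cv2.cvtColor(img,cv2.COLOR_BGR2HSV); H,S,V=hsv[...,0],hsv[...,1],hsv[...,2]
    m=near(W,.64,.02,.12)&((H<8)|(H>172))&(S>150)&(W[...,2]>.335); print(n,'marker',m.sum(),W[m].mean(0).round(4))
    m=(H>105)&(H<130)&(S>130)&near(W,.60,yc,.06)&(W[...,2]>.15)&(W[...,2]<.27); print(' blue',m.sum(),W[m].mean(0).round(4))
    m=(S<60)&(V>60)&near(W,.645,yc,.09)&(W[...,2]>.07)&(W[...,2]<.15); P=W[m]; print(' plaster',m.sum(),*( (P.mean(0).round(4),cv2.minAreaRect((P[:,:2]*1000).astype(np.float32))) if m.sum() else ()))
go([.611-.0188,-.2205+.2247,.2385])
E
python3 m.py a6.png .01
```

```text
scene marker 193 [0.6454 0.0102 0.3416]
 blue 5 [6.182e-01 4.000e-04 2.222e-01]
 plaster 531 [ 0.6394 -0.0216  0.1201] ((641.0118408203125, -3.1012420654296875), (44.651695251464844, 80.79192352294922), 5.851049900054932)
top marker 123 [0.6465 0.0135 0.341 ]
 blue 12 [0.6047 0.0059 0.2374]
 plaster 93 [ 0.6335 -0.0106  0.1307] ((637.216552734375, 0.4553489685058594), (28.085412979125977, 79.33748626708984), 2.6389033794403076)
20.7 [ 12.7   4.5 -46.1  56.1  -9.2  29.6] [0.5933 0.0025 0.24  ] F [-0.8 -0.6 -2.5] w 0.159
[[ 0.815  0.079  0.573]
 [ 0.101 -0.995 -0.006]
 [ 0.57   0.063 -0.819]]
travel cm [-0.16 -0.19  0.06]
level roll 6.3 lean 35.0 az -0.6
```

View pics/a6.png

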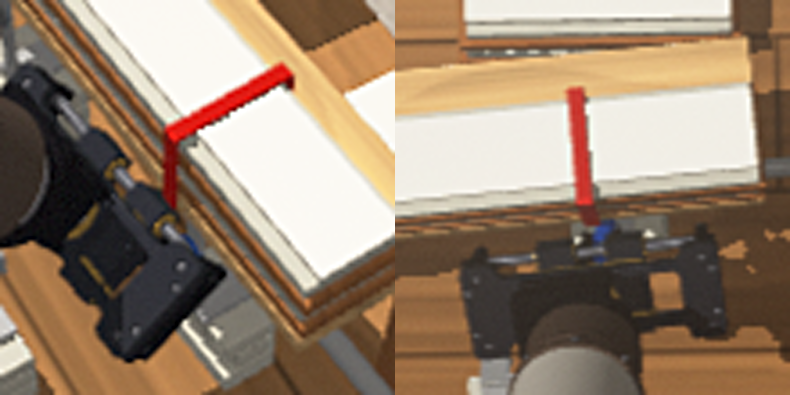

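The scene crop shows the sample under the shelf with the handle just right of the red strip's foot. Estimates put the seat 3–6 mm short of the marker, so I'll move 5 mm further and then set it down.

>>> arm_command([
  {"travel":[0,-0.3,0],"roll":0,"fingers":0},
  {"travel":[-0.05,-0.5,0.05],"roll":0,"fingers":0},
  {"travel":[-0.15,-0.5,0.2],"roll":0,"fingers":0},
  {"travel":[-0.2,-0.5,0.3],"roll":0,"fingers":0},
  {"travel":[-0.2,-0.5,0.3],"roll":0,"fingers":0},
])

```text
time_s: 21.2
tcp_pos: [0.5932, 0.0073, 0.2383]
ee_rot: [[0.817, 0.08, 0.571], [0.101, -0.995, -0.006], [0.568, 0.063, -0.821]]
wrist_force: [-1.0, -0.6, -2.3]
gripper_width: 0.155
```

```bash
python3 -c "
from h import *
st()"
```

```text
21.2 [ 13.    4.6 -46.3  57.3  -9.2  28.2] [0.5932 0.0073 0.2383] F [-1.  -0.6 -2.3] w 0.155
[[ 0.817  0.08   0.571]
 [ 0.101 -0.995 -0.006]
 [ 0.568  0.063 -0.821]]
```

>>> arm_command([
  {"travel":[-0.1,0,0.1],"roll":0,"fingers":0},
  {"travel":[-0.15,0,0.2],"roll":0,"fingers":0},
  {"travel":[-0.15,0,0.2],"roll":0,"fingers":0},
])

```text
time_s: 21.5
tcp_pos: [0.5933, 0.0073, 0.2379]
ee_rot: [[0.817, 0.08, 0.57], [0.101, -0.995, -0.006], [0.567, 0.063, -0.821]]
wrist_force: [-5.5, -0.1, 2.2]
gripper_width: 0.159
```

>>> arm_command([
  {"travel":[-0.1,0,0.1],"roll":0,"fingers":0},
  {"travel":[-0.1,0,0.15],"roll":0,"fingers":0},
])

```text
time_s: 21.7
tcp_pos: [0.5935, 0.0072, 0.2376]
ee_rot: [[0.818, 0.08, 0.57], [0.101, -0.995, -0.006], [0.567, 0.063, -0.822]]
wrist_force: [-8.9, 0.6, 5.0]
gripper_width: 0.153
```

>>> arm_command([
  {"travel":[0,0,0],"roll":0,"fingers":35},
  {"travel":[0,0,0],"roll":0,"fingers":35},
  {"travel":[0,0,0],"roll":0,"fingers":35},
  {"travel":[0,0,0],"roll":0,"fingers":35},
  {"travel":[0,0,0],"roll":0,"fingers":35},
  {"travel":[0,0,0],"roll":0,"fingers":35},
  {"travel":[0,0,0],"roll":0,"fingers":35},
])

```text
time_s: 22.4
tcp_pos: [0.5934, 0.0071, 0.2361]
ee_rot: [[0.819, 0.08, 0.568], [0.101, -0.995, -0.006], [0.564, 0.063, -0.823]]
wrist_force: [-0.3, -0.7, -0.4]
gripper_width: 0.348
```

```bash
python3 m.py a7.png .01
```

```text
scene marker 195 [0.6455 0.0102 0.3415]
 blue 6 [0.6187 0.0073 0.2186]
 plaster 434 [ 0.6416 -0.0094  0.1162] ((641.9591064453125, 9.361213684082031), (44.16277313232422, 73.996826171875), 8.410985946655273)
top marker 126 [0.6471 0.0136 0.3406]
 blue 20 [0.6027 0.0109 0.2355]
 plaster 84 [0.6328 0.0156 0.1306] ((631.0204467773438, 13.361602783203125), (18.3767147064209, 78.61681365966797), 6.643804550170898)
22.5 [ 13.    4.8 -46.3  57.   -9.2  28.4] [0.5934 0.0071 0.2361] F [ 0.4  0.4 -0.1] w 0.351
[[ 0.819  0.08   0.568]
 [ 0.101 -0.995 -0.006]
 [ 0.564  0.063 -0.823]]
travel cm [ 0.01  0.29 -0.26]
level roll 6.3 lean 34.6 az -0.6
```

View pics/a7.png

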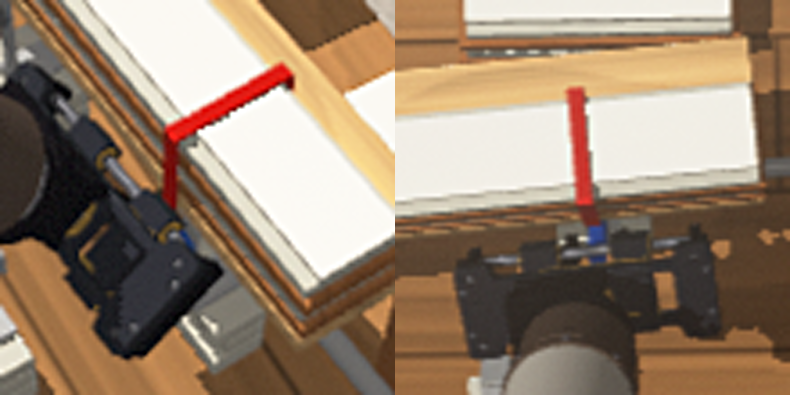

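It now hangs upright, with the plaster's middle within about 1–2 mm of the marker along the rail. I'll open wider and back out along the tool axis.

>>> arm_command([
  {"travel":[0,0,0],"roll":0,"fingers":75},
  {"travel":[0,0,0],"roll":0,"fingers":75},
  {"travel":[0,0,0],"roll":0,"fingers":75},
  {"travel":[0,0,0],"roll":0,"fingers":75},
  {"travel":[0,0,0],"roll":0,"fingers":75},
  {"travel":[0,0,0],"roll":0,"fingers":75},
  {"travel":[0,0,0],"roll":0,"fingers":75},
  {"travel":[0,0,-0.5],"roll":0,"fingers":75},
  {"travel":[0,0,-1.2],"roll":0,"fingers":75},
  {"travel":[0,0,-2],"roll":0,"fingers":75},
])

```text
time_s: 23.5
tcp_pos: [0.5817, 0.0071, 0.2524]
ee_rot: [[0.82, 0.08, 0.567], [0.101, -0.995, -0.007], [0.564, 0.063, -0.823]]
wrist_force: [0.3, 0.2, 0.2]
gripper_width: 0.75
```

>>> arm_command([
  {"travel":[0,0,-1],"roll":0,"fingers":75},
  {"travel":[0,0,-2.5],"roll":0,"fingers":75},
  {"travel":[0,0,-4.5],"roll":0,"fingers":75},
  {"travel":[-1,0,-6.5],"roll":0,"fingers":75},
  {"travel":[-3,0,-8.5],"roll":0,"fingers":75},
  {"travel":[-5,0,-11],"roll":0,"fingers":75},
  {"travel":[-7,0,-13],"roll":0,"fingers":75},
  {"travel":[-8,0,-14],"roll":0,"fingers":75},
])

```text
time_s: 24.3
tcp_pos: [0.4352, -0.0005, 0.3232]
ee_rot: [[0.818, 0.08, 0.569], [0.101, -0.995, -0.005], [0.566, 0.062, -0.822]]
wrist_force: [0.4, 0.9, -0.6]
gripper_width: 0.748
```

```bash
python3 m.py a8.png .01; python3 - <<'E'
from h import *
for n in ['scene','top']:
    for l in ['carrier_yellow','carrier_grey','carrier_blue']: print(n,l,[(np.round(r['position'],3).tolist(),round(r['p'],2)) for r in search_frame(n,l)])
    W=cloud(n,np.load(n+'.npy')); img=cv2.imread(n+'.png'); hsv=cv2.cvtColor(img,cv2.COLOR_BGR2HSV); H,S=hsv[...,0],hsv[...,1]
    m=(H>105)&(H<130)&(S>130)&near(W,.60,.01,.06)&(W[...,2]>.18)&(W[...,2]<.27); print(pca2(W[m])[:2])
E
```

```text
scene marker 192 [0.6459 0.0103 0.3417]
 blue 112 [0.5978 0.0041 0.2371]
 plaster 639 [ 0.6381 -0.0008  0.1183] ((642.38818359375, 10.73525619506836), (45.08250045776367, 81.62957763671875), 7.981660842895508)
top marker 123 [0.6474 0.0136 0.3405]
 blue 40 [0.5946 0.01   0.2433]
 plaster 178 [0.6292 0.0099 0.1185] ((631.0779418945312, 13.0147705078125), (19.042896270751953, 78.47723388671875), 5.057464122772217)
24.4 [ 30.9 -18.6 -47.3  31.4 -34.7  42.9] [ 4.357e-01 -1.000e-04  3.235e-01] F [0.7 1.  0. ] w 0.749
[[ 0.818  0.081  0.57 ]
 [ 0.101 -0.995 -0.004]
 [ 0.567  0.061 -0.822]]
travel cm [ 8.03  0.31 15.9 ]
level roll 6.2 lean 34.7 az -0.4
scene carrier_yellow [([0.501, 0.084, 0.064], 0.62)]
scene carrier_grey [([0.608, 0.239, 0.131], 0.68)]
scene carrier_blue [([0.629, 0.0, 0.134], 0.93), ([0.324, -0.147, 0.069], 0.86), ([0.341, 0.155, 0.064], 0.68), ([0.687, -0.444, 0.068], 0.67)]
(array([0.59783846, 0.00410219, 0.23705499]), array([ 0.63885495, -0.01086357, -0.76925051]))
top carrier_yellow [([0.494, 0.091, 0.063], 0.98)]
top carrier_grey [([0.605, 0.238, 0.132], 0.58)]
top carrier_blue [([0.341, 0.167, 0.066], 0.95), ([0.683, -0.434, 0.069], 0.86), ([0.625, 0.004, 0.128], 0.77), ([0.333, -0.133, 0.066], 0.59)]
(array([0.59458078, 0.01001389, 0.24325815]), array([-0.74111482, -0.05660011,  0.66898823]))
```

View pics/a8.png

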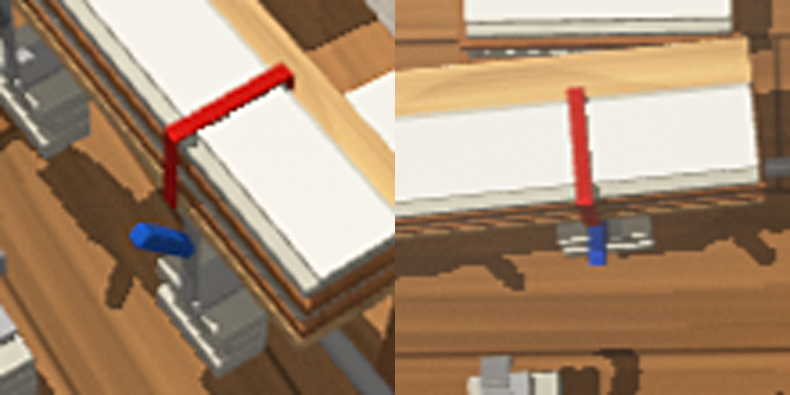

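In the last picture the sample hangs freely under the red strip: the handle is at (160,238) in the scene crop and lined up with the strip at (590,240) in the top crop. The robot is clear of everything.

```bash
python3 -c "
from station import *
print(finish_job())"
```

```text
the job is handed in; nothing more can be done
None
```

The blue sample is hanging freely on the rail under the red marker, with its handle towards the robot. I handed the job in at about 24.6 s of robot time; `finish_job` gives no verdict, so what follows is from my own checks.

**How it was done:** The interface has no tilt command, so I leaned the tool about 36° by repeatedly commanding poses just past the arm's reach. I then gripped the handle, hung the hook over the open end of the rail and let go there so it hung on its own. After gripping again I slid it to the marker, released it and backed off.

**Last checks:**
- **Position along the rail:** the sample's middle is within about 1–2 mm of the marker's middle in both cameras (10 mm allowed). This is taken from the plaster, because the shelf hides the hook there.
- **Hanging:** it looks upright. The largest force change at the wrist was about 10 N, while setting it down; I had no direct reading of the force between sample and rack (40 N limit).
- **Other samples:** the grey one matched its first position to about 5 mm. For the yellow one, the top camera agreed to about 3 mm. The scene camera gave a 9 mm difference, which I put down to detection noise because the arm never touched it.

**Disagreement:** the cameras differ from each other by 3–4 mm in y, so I compared the sample and the marker within each camera.

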